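# Hold a fridge hinge arm against its closer spring

## Robot

A 7-joint arm with a two-finger parallel gripper is mounted at the origin on the work surface. World frame = base frame: x ahead of the robot, y to its left, z up, the work surface at z = 0. Lengths are in mm, angles in rad, forces in N, time in s.
With the tool pointing down it reaches from about 400 to 875 mm from the base axis. Payload 6.5 kg.
Tool frame: the origin (TCP) lies on the centre line of the jaws, within the pads' length; the fingertips stand 22 mm ahead of it and the grasp point (between the pads) lies 3 mm ahead of it; z points along the fingers, y is the direction in which the jaws open and shut (so a half turn about z gives the same grasp; the last joint's range is limited). The gripper opens to 85 mm and grips with 20 to 120 N. Pads are 22 mm wide; open, the fingers measure 114 mm over their backs; the gripper's body (76 mm by 85 mm) begins 54 mm behind the grasp point. The pads swing forward as they close: fully open they stand 13 mm farther back than shut.
Start: joints at [-1.367, 0.536, -0.004, 1.538, 0.003, 1.067, -0.071], TCP at [173.245, 626.479, 253.29] pointing down, gripper open.
Joint ranges: [-2.7, 2.7], [-0.37, 2.16], [-1.27, 1.26], [0.24, 2.4], [-1.31, 4.45], [0.19, 1.91], [-2.76, 2.76]. Speed limits (rad/s): [2.39, 2.39, 3.14, 3.14, 3.14, 3.14, 3.14].

## Interface

Orientations are given as a rotation vector (axis times angle).
In Python, from cell import bot, viewer, job gives the robot as it stands.
- The arm moves only by the tool carry_out, never from a script. Its argument "series" is text: rows parted by semicolons, each of 5 numbers parted by spaces: the shift along the world's x, y, z in mm, then the turn about the world's z in degrees, then the closure, from 0 (fully open) to 1 (shut). A call has 1 to 8 rows; each row shifts and turns the pose as measured when the row begins; what a row does not reach is not made up. A row lasts 1/10 s, in which the tool goes at most 50 mm and 8.59 degrees, less where a joint would pass 70% of its speed; a pose out of reach is approached as far as the arm can. A call with a gripper value outside its range is refused whole. The fingers move at their own pace and stop on an object; "squeeze" is the grip in N (left out, the last holds). Time passes only in rows, so rows that do not move let the fingers close. It gives the time, the measured TCP pose, the force and the opening at its end, in the units of the state.
- bot.get_obs(): the state, without advancing time (a new reading comes with each control period).
- viewer.read_camera(name): name is "scene" or "top" or "wrist"; returns a dict with "image" (420x560x3 uint8, blue, green, red), "depth" (420x560 float32, mm along the optical axis (not along the pixel's ray), 0 where there is no reading), "intrinsics" (3x3 intrinsics, pixels), "rvec" (rotation vector, rad) and "tvec" (3), from world to camera coordinates, as OpenCV has them. Camera axes: x right, y down, z forward; pixel columns grow to the right and rows downward; lengths in mm; the calibration is good to about 2 mm. A picture is of the moment at which its call begins.
- job.sign_off(): hands the job in, once; it reports no verdict.
The state is a dict: "time_s": time; "joints": joint angles; "qvel": joint speeds; "effort": joint torques, N m; "ee_pos": TCP position; "ee_rot": TCP orientation; "ft_force": force on the tool from outside, world axes, zero at the start; "moment": the same for the moment, N m; "gripper_width": opening from 0.0 (shut) to 1.0 (fully open).
Only numpy, scipy, OpenCV 4.12 (cv2) and the standard library are available. Lean on these libraries where they do the work, as an engineer would, in place of code of your own. Each camera call takes 0.05 s, during which the arm holds its last target.

## Task

We are rebuilding the self-closing hinge of the under-counter fridge. Hang the hinge arm by its eye on the upright pin of the corner plate, right down on the plate and with the bar on the open side of the sprung plunger, then swing the bar against the plunger and press it in about 10 mm (about 10 N; never ram it to its end), so that the arm lies square with the plate. Be my third hand: finish while still pressing steadily with the fingers, so that I can put the retaining screw in, and leave the eyeless bar and everything else on the counter where they are.

Things in the scene. Friction and masses are not known exactly. Their poses are not given: they have to be found in the camera images.
- hinge_arm: Hinge arm, bare aluminium, 0.25 kg, flat on the counter. Origin: underside, middle of the grip. x along the arm away from its eye, z up. Flat bar 26 mm wide, 14 thick, x -70 to +60 mm; on it a rib to grip across, 10 mm wide, 20 high (top 34 mm over the underside), x -45 to +55 mm. Round eye at x = -90 mm. On the pin and square, it points along the plate's +y, underside on the plate.
- eye (a point): Centre of the arm's eye hole, level with the arm's underside, 90 mm from the arm's origin towards its -x. The eye: outer diameter 46 mm, upright through hole 20 mm in diameter, 14 mm thick.
- plate: Dark steel hinge corner plate, fixed on the counter, 8 mm thick, x -60 to +110 mm, y -60 to +190 mm. Origin on the pin's axis, at counter height, z up. It carries the upright pin and an aluminium housing (x 45 to 95 mm, y 34 to 66 mm, top 38 mm over the counter) with the sprung plunger, whose nose points to the plate's -x, the open side.
- pin_foot (a point): Foot of the pin, on its axis at the plate's top face, 8 mm over the counter. The pin is 14 mm in diameter, its top 34 mm over the counter, the last 6 mm tapered. Lower the eye on with the bar clear of the nose, for instance turned 0.5 rad counter-clockwise (seen from above) from the plate's +y, then swing it clockwise about the pin.
- plunger (a joint): How far the plunger is pushed in, m: 0 free, end of travel 0.022. A linear spring of 1 N per mm without preload, so 0.010 is 10 N on the nose. With the arm square on the plate it is about 0.010; it springs back when let go.
- nose (a point): Tip of the plunger's round nose, a horizontal brass rod 14 mm thick. Free, it lies at x = +3, y = +50 mm in the plate's frame, 15.5 mm over the counter; it moves in towards the plate's +x and then touches the side of the flat bar.
- spare: Bystander: an eyeless aluminium bar, same T section and length of bar (130 mm) as the arm's, no eye. Origin and axes as for the arm. Leave it.
- screwdriver: Bystander: a screwdriver with a black handle lying on the counter near the robot. Origin about its middle, x along it to the tip.
- mug: Bystander: white mug, 80 mm wide, 90 mm tall, beyond the work. Origin under its centre.
- jar: Bystander: glass jar, 60 mm wide, 90 mm tall, beyond the work. Origin under its centre.
Mind the look-alikes: they are no part of the job. Leave any black, brown or purple look-alike of the hinge_arm alone.

How it is judged (in metres and radians):
On the way:
1. the eye is down on the pin, the plunger still free (horizontal distance between eye and pin_foot below 0.005 m and z of eye in the frame of plate below 0.013 m and angle between hinge_arm's own z axis and vertical below 0.12 rad and value of joint plunger below 0.003 m), for 0.2 s.
At the end, for the whole second after the job is handed in: The eye sits on the pin (within 5 mm of its axis, within 5 mm of the plate, arm level within 0.12 rad), the arm is square with the plate within 0.21 rad and at rest, and the fingers keep it pressed on the plunger with 5 to 15 N (plunger in by 5 to 15 mm) through the last second (horizontal distance between eye and pin_foot below 0.005 m and z of eye in the frame of plate below 0.013 m and angle between hinge_arm's own z axis and vertical below 0.12 rad and angle between the x axis of hinge_arm and the y axis of plate, either way round below 0.21 rad and contact force between hinge_arm and plunger between 5 and 15 N and value of joint plunger between 0.005 and 0.015 m and contact force between the fingers and hinge_arm above 1 N and linear speed of hinge_arm below 0.02 m/s); the arm keeps its last pose, push and grip.
It fails at once if the plunger is rammed to its end (over 20 mm) (value of joint plunger above 0.02 m).
It fails at once if a bystander is moved by more than 30 mm (distance of any of spare, screwdriver, mug, jar from where it was at the start of the episode above 0.03 m).
It also fails if it takes over 48 s, if anything falls off the work surface, if the arm or the gripper's body presses on something with over 40 N, if the wrist force passes 120 N, or if a joint passes its speed limit or range.

## Working session

There is one attempt and no reset: what is moved stays moved. The work goes in short steps, Python scripts to look and compute and a tool call to move; the robot and the scene stay as the last step left them, time stands still between calls to the robot, and variables do not carry over. Pictures are saved under pics/ and viewed, and the job is handed in when it is done.

Besides the shell and the picture viewer there is one more tool, called after "Emit:" as a command line: name --argument value ..., lists and objects as JSON in quotes. carry_out: Moves the arm, as the interface text tells. Its arguments: {"type":"object","properties":{"series":{"type":"string"},"squeeze":{"type":"number"}},"required":["series"]}

```bash
ls; mkdir -p pics; cat > h.py <<'E'
import numpy as np, cv2
from cell import bot, viewer, job
def cam(n):
    d=viewer.read_camera(n); return d
def ray(d,u,v,z):
    R=cv2.Rodrigues(np.array(d['rvec'],float))[0]; t=np.array(d['tvec'],float).ravel()
    K=np.array(d['intrinsics']); c=-R.T@t
    r=R.T@np.linalg.inv(K)@np.array([u,v,1.]); s=(z-c[2])/r[2]
    return c+s*r
def proj(d,p):
    return cv2.projectPoints(np.array(p,float).reshape(-1,3),np.array(d['rvec'],float),np.array(d['tvec'],float),np.array(d['intrinsics'],float),None)[0].reshape(-1,2)
def cloud(d):
    R=cv2.Rodrigues(np.array(d['rvec'],float))[0]; t=np.array(d['tvec'],float).ravel();K=np.array(d['intrinsics'])
    h,w=d['depth'].shape; u,v=np.meshgrid(np.arange(w),np.arange(h)); z=d['depth']
    P=np.stack([(u-K[0,2])/K[0,0]*z,(v-K[1,2])/K[1,1]*z,z],-1)
    return (P-t)@R
E
python3 - <<'E'
from h import *
for n in ['top','scene','wrist']:
    d=cam(n); cv2.imwrite(f'pics/{n}0.png',d['image'])
    R=cv2.Rodrigues(np.array(d['rvec'],float))[0]; print(n,-R.T@np.array(d['tvec']).ravel(),R[2])
print(bot.get_obs())
E
```

```text
pics
top [ 359.04495014  176.6971741  1041.71804483] [ 0.16975531 -0.01578746 -0.98535978]
scene [1124.71563919 -374.85677305  594.38283119] [-0.62019834  0.54366917 -0.56548904]
wrist [106.88597423 645.52847441 373.45751443] [ 0.26034137 -0.07396752 -0.96267916]
{'time_s': 0.15, 'joints': array([-1.3672139 ,  0.53704801, -0.00441103,  1.53862534,  0.00260609,
        1.06729612, -0.07120048]), 'qvel': array([ 0.00031188, -0.00164278,  0.00044602, -0.00337978, -0.00100577,
       -0.0010638 , -0.00098195]), 'effort': array([ 1.45322436e-03, -5.83781111e+01,  1.04967713e+00, -2.59354216e+01,
        1.24731957e-02,  6.49385111e-03, -1.45383967e-05]), 'ee_pos': array([173.14234525, 626.0475147 , 252.58650185]), 'ee_rot': array([-4.22402693e-01, -3.11300173e+00,  2.15179366e-03]), 'ft_force': array([ 0.43823393, -0.06104392, -0.19163577]), 'moment': array([-0.0195676 , -0.01411453, -0.00737137]), 'gripper_width': 0.9940380540631069}
```

View pics/top0.png

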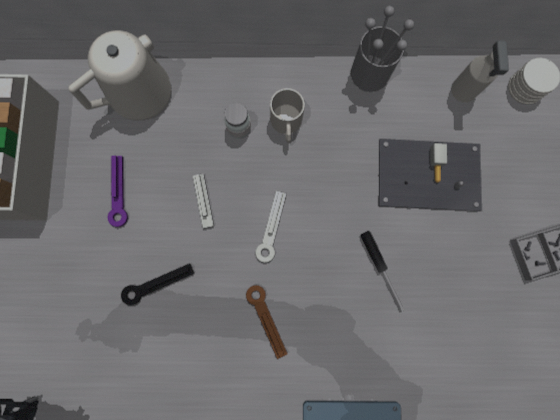

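View pics/scene0.png

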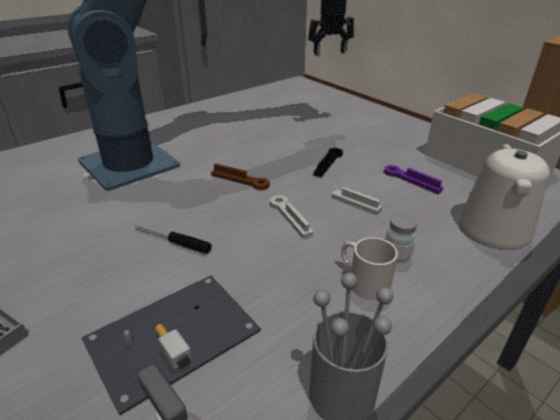

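View pics/wrist0.png

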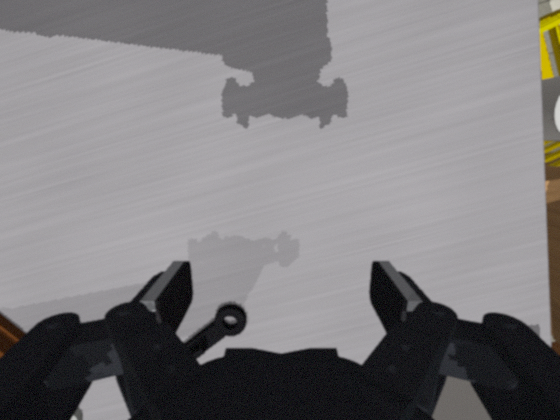

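The top picture shows the following:
- Bare aluminium arm with an eye: eye at (265,253), bar end at (281,196).
- Eyeless bar (the spare) at (203,200).
- Coloured look-alikes: purple (117,190), black (157,284) and brown (266,322).
- Plate at (430,175): pin at (459,186), orange nose at (437,175), housing at (440,155).

The arm at (265,253) is the one I want. I'll check it in a crop and measure.

```bash
python3 - <<'E'
from h import *
d=cam('top'); im=d['image']; np.savez('top.npz',**d)
a=cv2.resize(im[180:275,235:305],None,fx=5,fy=5,interpolation=cv2.INTER_CUBIC)
b=cv2.resize(im[130:220,370:490],None,fx=5,fy=5,interpolation=cv2.INTER_CUBIC)
o=np.zeros((max(a.shape[0],b.shape[0]),a.shape[1]+b.shape[1],3),np.uint8);o[:a.shape[0],:a.shape[1]]=a;o[:b.shape[0],a.shape[1]:]=b
o=cv2.resize(o,None,fx=.8,fy=.8); cv2.imwrite('pics/crop1.png',o)
hsv=cv2.cvtColor(im,cv2.COLOR_BGR2HSV)
C=cloud(d)
g=im.min(2); m=(g>150).astype(np.uint8)
n,l,s,c=cv2.connectedComponentsWithStats(m)
for i in range(1,n):
    if s[i,4]>30: print('bright',s[i],c[i])
# plate dark
v=im.max(2); m=(v<75).astype(np.uint8); m[:, :350]=0;m[:120]=0;m[225:]=0
n,l,s,c=cv2.connectedComponentsWithStats(m)
for i in range(1,n):
    if s[i,4]>1000:
        k=cv2.findContours((l==i).astype(np.uint8),0,2)[0]; r=cv2.minAreaRect(max(k,key=cv2.contourArea)); print('plate',r)
        bp=cv2.boxPoints(r); print(np.array([ray(d,*p,8) for p in bp]).round(1))
m=((hsv[...,0]>8)&(hsv[...,0]<28)&(hsv[...,1]>120)&(hsv[...,2]>120)).astype(np.uint8); m[:,:370]=0
ys,xs=np.nonzero(m[130:220,370:490]); print('nose px',xs.mean()+370,ys.min()+130,ys.max()+130, ray(d,xs.mean()+370,ys.max()+130.5,15.5))
print(C[253,265],C[225,273],C[186,459],C[150,440], C[200,400])
E
```

```text
bright [  91   31   48   44 1488] [114.35147849  53.11223118]
bright [139  36  10   9  60] [143.71666667  39.68333333]
bright [524  58  36  34 944] [541.55932203  74.40889831]
bright [ 69  70  24  19 107] [80.64485981 79.00934579]
bright [  0  74  28 136 290] [ 17.18275862 134.24482759]
bright [  0  79  12  18 196] [ 4.96938776 87.17346939]
bright [277 115  16   5  52] [284.46153846 117.07692308]
bright [435 144  11  18 192] [439.97916667 152.59375   ]
bright [  0 153   3  19  35] [  0.57142857 159.94285714]
bright [193 175  13  40 184] [199.16304348 194.25      ]
bright [256 191  30  70 619] [270.95799677 227.71243942]
bright [201 215  11  12  83] [206.71084337 221.31325301]
plate ((429.4888000488281, 175.2244415283203), (104.36962127685547, 67.31590270996094), 2.862405300140381)
[[ 554.4  -67.6    8. ]
 [ 724.   -80.4    8. ]
 [ 714.8 -339.9    8. ]
 [ 545.1 -320.1    8. ]]
nose px 438.0 166 180 [ 618.55856296 -219.12230562   15.5       ]
[439.1101618  197.34697606   2.08868781] [502.11814388 179.23608107  31.8835875 ] [ 602.38293344 -263.73207384   29.01582748] [ 687.23197465 -217.8824307    41.04748055] [ 570.07194837 -126.31538687   10.40336776]
```

View pics/crop1.png

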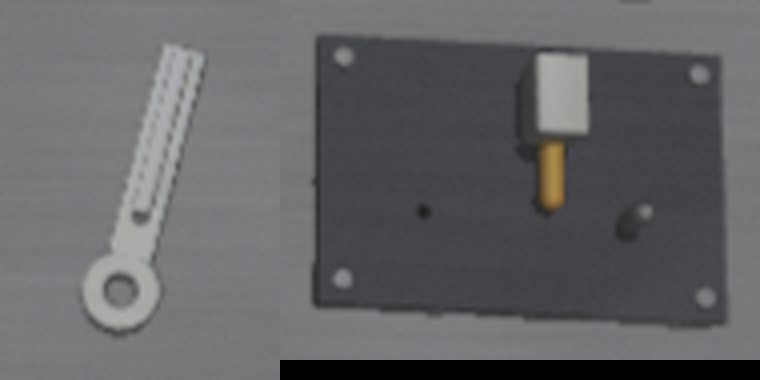

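The crop confirms a bare aluminium arm with an eye and rib. On the plate, the pin leans up and to the right, and the nose points down-image, towards the plate's -x. Next I'll compute the geometry.

```bash
python3 - <<'E'
from h import *
d=dict(np.load('top.npz')); im=d['image']
# arm blob
m=(im.min(2)>135).astype(np.uint8); n,l,s,c=cv2.connectedComponentsWithStats(m); i=l[225,273] or l[230,271]
b=(l==i).astype(np.uint8); print(s[i],c[i])
k=max(cv2.findContours(b,0,2)[0],key=cv2.contourArea); r=cv2.minAreaRect(k); print(r)
eye=ray(d,265.2,252.5,14); print('eye',eye)
# bar end midpoint
for q in [(276.5,191),(285.5,193.5)]: print('barend',ray(d,*q,14),ray(d,*q,34))
pin=ray(d,461.2,183,34); foot=ray(d,(627-280)/4+370,232/4+130,8); print('pin top',pin,'foot',foot)
# bolts
B={}
for nme,(x,y) in dict(tl=(344,57),tr=(700,74),bl=(343,278),br=(706,297)).items():
    B[nme]=ray(d,(x-280)/4+370,y/4+130,9); print(nme,B[nme].round(1))
yv=B['tl']-B['tr']; print(np.degrees(np.arctan2(yv[1],yv[0]))-90); yv=B['bl']-B['br']; print(np.degrees(np.arctan2(yv[1],yv[0]))-90)
yv=B['tl']-B['bl']; print(np.degrees(np.arctan2(yv[1],yv[0])));yv=B['tr']-B['br']; print(np.degrees(np.arctan2(yv[1],yv[0])))
print('nose',ray(d,(551-280)/4+370,208/4+130,15.5))
E
```

```text
[256 191  30  71 752] [271.19547872 227.04654255]
((273.38079833984375, 226.798828125), (18.652097702026367, 71.47998046875), 18.74134063720703)
eye [439.36820319 196.6616733   14.        ]
barend [587.17821927 172.00759844  14.        ] [582.73861114 172.09886036  34.        ]
barend [581.35312118 150.33612028  14.        ] [577.0268729  150.84912195  34.        ]
pin top [ 608.59114309 -267.27181255   34.        ] foot [ 602.35092417 -267.05438939    8.        ]
tl [710.3 -97.    9. ]
tr [ 703.  -317.9    9. ]
bl [571.1 -92.2   9. ]
br [ 562.5 -312.4    9. ]
-1.8967623459384555
-2.239154186861569
-1.9807272911355127
-2.2367569820507853
nose [ 614.81248697 -218.32362892   15.5       ]
```

Measurements agree with what they must be:
- The plate is yawed about -2.1°, with the pin at about (609,-268).
- The eye is at (439,197) and the arm points at -13.8°. Its length is 149 mm, against 150 given.

I'll use the half-turned grasp so that the last joint keeps its range.

Emit:
carry_out --series "22 -28 0 -8.5 0;22 -28 0 -8.5 0;22 -28 0 -8.5 0;22 -28 0 -8.5 0;22 -28 0 -8.5 0;22 -28 0 -8.5 0;22 -28 0 -8.5 0;22 -28 0 -8.5 0" --squeeze 60

```text
time_s: 1.0
ee_pos: [347.9, 397.0, 251.3]
ee_rot: [-2.101, -2.33, -0.003]
ft_force: [0.6, 0.0, -0.4]
gripper_width: 1.0
```

Emit:
carry_out --series "23 -28 -5 -8.5 0;23 -28 -5 -8.5 0;23 -28 -5 -8.5 0;23 -28 -5 -8.5 0;23 -28 -5 -8.5 0;23 -28 -5 -8.5 0;23 -28 -5 -8.5 0;23 -28 -5 -8.5 0"

```text
time_s: 1.8
ee_pos: [537.8, 163.9, 211.3]
ee_rot: [-3.05, -0.738, -0.012]
ft_force: [0.1, 0.2, -0.9]
gripper_width: 0.996
```

Emit:
carry_out --series "2 -2 -5 -8.5 0;2 0 -5 -8.5 0;0 0 0 -8.5 0;0 0 0 -8.5 0;0 0 0 -7.5 0;0 0 0 0 0"

```text
time_s: 2.4
ee_pos: [544.9, 154.3, 200.0]
ee_rot: [3.11, -0.413, 0.013]
ft_force: [0.7, -0.1, -0.3]
gripper_width: 0.999
```

```bash
python3 - <<'E'
from h import *
d=cam('wrist'); cv2.imwrite('pics/w1.png',d['image']); np.savez('w1.npz',**d)
s=bot.get_obs(); print(s['ee_pos'],s['ee_rot'],s['joints'],s['ft_force'])
print(proj(d,[[439.4,196.7,14],[584,161,14],[526.8,175.2,34]]))
E
```

```text
[544.86533832 154.23017294 200.07848751] [ 3.11049055 -0.40735316  0.01267996] [-0.94922998  0.58138974  0.81431159  1.85052816 -0.51310111  0.9280372
 -1.73262159] [0.1802756  0.35793386 0.42905202]
[[269.18416199 294.15012904]
 [264.55406564 163.97083871]
 [265.61603621 224.81511457]]
```

View pics/w1.png

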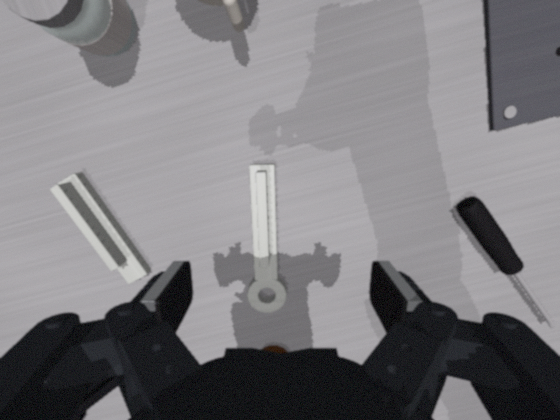

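The wrist picture shows the arm ahead: eye at about (267,294) and bar end at about (263,165), both close to my predictions. I'll refine it from this view.

```bash
python3 - <<'E'
from h import *
d=dict(np.load('w1.npz')); im=d['image']
cv2.imwrite('pics/w1c.png',cv2.resize(im[150:330,215:320],None,fx=3.3,fy=3.3,interpolation=cv2.INTER_CUBIC))
E
```

```text
(no output)
```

View pics/w1c.png

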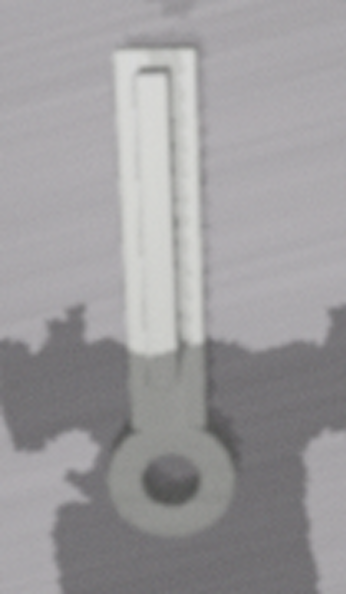

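```bash
python3 - <<'E'
from h import *
d=dict(np.load('w1.npz')); 
f=lambda x,y,z: ray(d,215+x/3.3,150+y/3.3,z)
e=f(171,479,14); a=f(116,51,14); b=f(197,49,14); print(e,a,b,np.linalg.norm(a-b))
m=(a+b)/2; v=m-e; print(np.linalg.norm(v),np.degrees(np.arctan2(v[1],v[0]))); u=v/np.linalg.norm(v); print('origin',e+90*u,'grip+10',e+100*u)
r1=f(152,72,34); r2=f(159,350,34); w=r1-r2; print(r1,r2,np.degrees(np.arctan2(w[1],w[0])))
n=np.array([-u[1],u[0]]); print('rib offset', (r1-e)[:2]@n,(r2-e)[:2]@n, (r1-e)[:2]@u[:2])
E
```

```text
[438.87362587 199.68552813  14.        ] [586.40181233 175.65015196  14.        ] [580.43185403 151.22029996  14.        ] 25.148719074255144
149.01953961909925 -14.07895269959215
origin [526.17015551 177.79224351  14.        ] grip+10 [535.86976992 175.35965633  14.        ]
[579.34527625 164.82192853  34.        ] [494.74667698 186.9431458   34.        ] -14.653853983719593
rib offset 0.35460630384113623 1.2319872710481492 144.7329588984624
```

Emit:
carry_out --series "-4 10 -20 0.9 0;-4 10 -30 0 0;-1 0 -35 0 0;0 0 -25 0 0;0 0 -10 0 0;0 0 0 0 0"

```text
time_s: 3.05
ee_pos: [536.5, 176.5, 77.7]
ee_rot: [3.122, -0.347, 0.017]
ft_force: [0.4, 0.5, 0.3]
gripper_width: 1.002
```

```bash
python3 - <<'E'
from h import *
d=cam('wrist'); cv2.imwrite('pics/w2.png',d['image']); np.savez('w2.npz',**d)
s=bot.get_obs(); print(s['ee_pos'],s['ee_rot'],s['ft_force'])
E
```

```text
[536.98098822 176.47375936  78.51820147] [-3.12183415  0.34795483 -0.01870835] [-0.66212588 -0.75816584 -0.45931701]
```

View pics/w2.png

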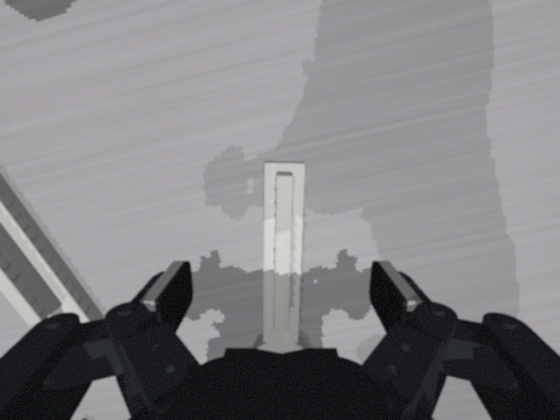

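The rib (x≈284) lies centred between the jaws (190 to 372, centre 281). Going down to grip.

Emit:
carry_out --series "0 0 -20 -1 0;0 0 -12 0 0;0 0 -6 0 0;0 0 0 0 0.5;0 0 0 0 1;0 0 0 0 1;0 0 0 0 1;0 0 0 0 1" --squeeze 60

```text
time_s: 3.9
ee_pos: [542.4, 177.3, 46.4]
ee_rot: [-3.114, 0.369, -0.034]
ft_force: [0.1, -0.9, 0.4]
gripper_width: 0.147
```

Emit:
carry_out --series "0 0 0 0 1;0 0 0 0 1;0 0 0 0 1"

```text
time_s: 4.2
ee_pos: [542.5, 177.3, 46.6]
ee_rot: [-3.114, 0.369, -0.035]
ft_force: [-0.4, -0.4, -0.8]
gripper_width: 0.092
```

The grip is about 7 mm higher than I wanted. I'll reopen slightly, go lower and regrip.

Emit:
carry_out --series "0 0 0 0 0.6;0 0 0 0 0.6;0 0 0 0 0.6;-3 -1 -4 0 0.6;-2 -1 -4 0 0.6;-1 0 -2 0 0.6;0 0 0 0 0.6"

```text
time_s: 4.9
ee_pos: [535.5, 175.4, 35.5]
ee_rot: [-3.114, 0.369, -0.034]
ft_force: [-0.1, -0.5, 0.0]
gripper_width: 0.398
```

```bash
python3 - <<'E'
from h import *
from scipy.spatial.transform import Rotation as R
s=bot.get_obs(); print(s['ee_pos'],s['gripper_width'],s['ft_force']); print(R.from_rotvec(s['ee_rot']).as_matrix().round(3))
d=cam('wrist'); cv2.imwrite('pics/w3.png',d['image'])
E
```

```text
[535.52043573 175.36388614  35.45592804] 0.3981640781157554 [-0.12173028 -0.47769221  0.03033989]
[[ 0.972 -0.233  0.022]
 [-0.234 -0.972  0.003]
 [ 0.021 -0.008 -1.   ]]
```

View pics/w3.png

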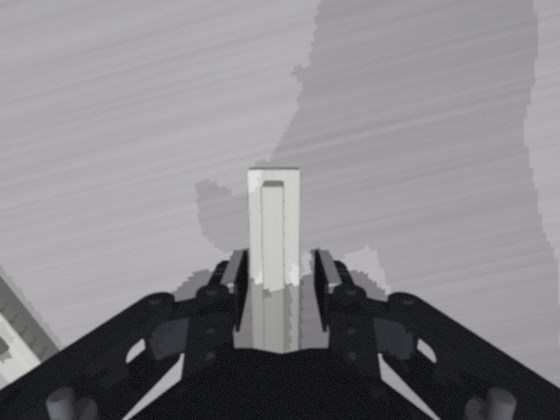

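Emit:
carry_out --series "1 3 4 0 0.6;0 0 0 0 0.7;0 0 0 0 1;0 0 0 0 1;0 0 0 0 1;0 0 0 0 1;0 0 0 0 1;0 0 0 0 1" --squeeze 60

```text
time_s: 5.75
ee_pos: [537.3, 178.8, 40.5]
ee_rot: [-3.114, 0.368, -0.036]
ft_force: [0.4, -0.7, 0.6]
gripper_width: 0.102
```

Emit:
carry_out --series "0 0 0 0 1;0 0 10 0 1;0 0 20 0 1;0 0 20 0 1;0 0 20 0 1;0 0 20 0 1;0 0 0 0 1" --squeeze 90

```text
time_s: 6.45
ee_pos: [535.3, 177.7, 134.3]
ee_rot: [-3.115, 0.371, -0.031]
ft_force: [0.5, 0.3, -3.3]
gripper_width: 0.088
```

```bash
python3 - <<'E'
from h import *
from scipy.spatial.transform import Rotation as R
s=bot.get_obs(); print(s['ee_pos'],s['gripper_width'],s['ft_force'],s['joints']); print(R.from_rotvec(s['ee_rot']).as_matrix().round(3))
d=cam('wrist'); cv2.imwrite('pics/w4.png',d['image']);
d=cam('scene'); cv2.imwrite('pics/s4.png',cv2.resize(d['image'][120:300,180:460],None,fx=2.5,fy=2.5))
E
```

```text
[535.31950045 177.67741133 134.25866401] 0.08759156902347724 [ 0.50016735  0.29736311 -3.29547029] [-0.93394585  0.65801134  0.72792288  1.90481507 -0.60345197  0.78877254
 -1.6840371 ]
[[ 0.972 -0.235  0.02 ]
 [-0.235 -0.972  0.002]
 [ 0.019 -0.006 -1.   ]]
```

View pics/w4.png

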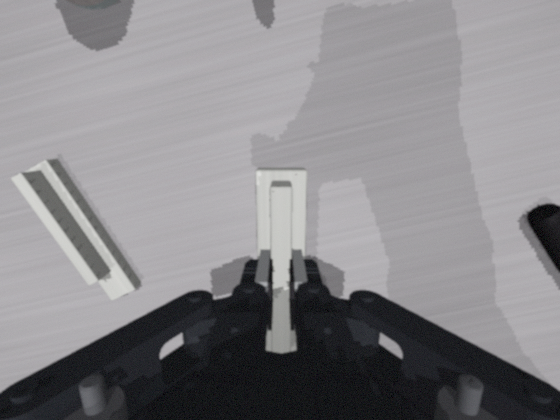

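View pics/s4.png

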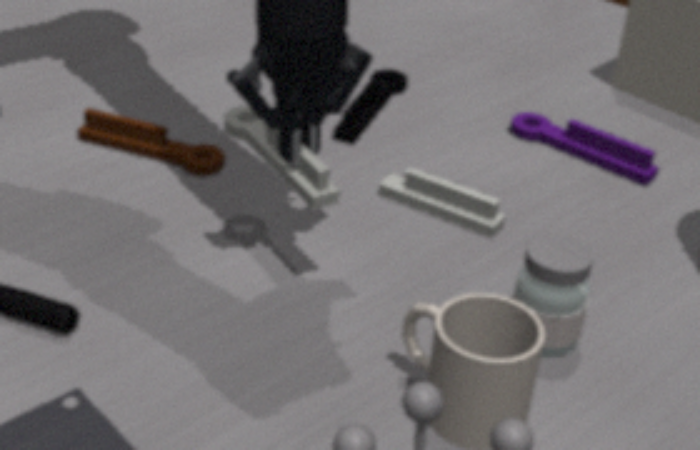

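```bash
cat >> h.py <<'E'
from scipy.spatial.transform import Rotation as Rot
def barend(d,pl,pr,s):
    zt=s['ee_pos'][2]-40.5+14
    a=ray(d,*pl,zt);b=ray(d,*pr,zt); m=(a+b)/2
    return m, np.linalg.norm(a-b), Rot.from_rotvec(s['ee_rot']).as_matrix().T@(m-s['ee_pos'])
E
python3 - <<'E'
from h import *
s=bot.get_obs()
d=cam('wrist')
im=d['image']; g=cv2.cvtColor(im,cv2.COLOR_BGR2GRAY); print(g[158:190:2,270].tolist(),g[240,245:320:2].tolist(),g[180,245:320:2].tolist())
print(barend(d,(257,169),(305,169),s)); print(barend(d,(257,240),(305,240),s))
E
```

```text
[156, 158, 159, 161, 162, 134, 167, 200, 202, 202, 200, 199, 191, 180, 169, 180] [178, 178, 180, 179, 178, 175, 179, 195, 199, 199, 199, 203, 193, 179, 198, 198, 200, 199, 199, 197, 198, 197, 197, 178, 198, 201, 201, 201, 201, 196, 169, 165, 164, 163, 164, 164, 174, 179] [179, 181, 180, 179, 178, 170, 198, 204, 202, 200, 204, 206, 203, 192, 171, 172, 171, 172, 170, 172, 173, 174, 185, 201, 203, 204, 204, 205, 202, 204, 192, 166, 164, 163, 162, 164, 162, 160]
(array([582.16282302, 166.92645115, 105.28417398]), np.float64(23.804532552414553), array([49.25504517, -0.8019004 , 27.27800733]))
(array([545.9112571 , 175.63786602, 105.28417398]), np.float64(25.334060409805147), array([11.9760463 , -0.78091132, 26.69441204]))
```

The bar is centred in the jaws. Its end is 49 mm ahead of the TCP, so the eye lies about 100.5 mm behind it. I'll carry it over to the plate while turning it +130°.

Emit:
carry_out --series "1 -22 0 8.2 1;1 -22 0 8.2 1;1 -22 0 8.2 1;1 -22 0 8.2 1;1 -22 0 8.2 1;1 -22 0 8.2 1;1 -22 0 8.2 1;1 -22 0 8.2 1"

```text
time_s: 7.4
ee_pos: [533.2, 0.1, 120.2]
ee_rot: [-2.78, -1.448, 0.008]
ft_force: [-0.2, -0.7, -2.2]
gripper_width: 0.093
```

Emit:
carry_out --series "2 -22 0 8.2 1;2 -22 0 8.2 1;2 -22 0 8.2 1;2 -22 0 8.2 1;2 -22 0 8.2 1;2 -22 0 8.2 1;2 -22 0 8.2 1;0 0 0 0 1"

```text
time_s: 8.2
ee_pos: [538.3, -163.0, 109.0]
ee_rot: [-1.686, -2.63, 0.033]
ft_force: [-1.1, -0.1, -2.7]
gripper_width: 0.09
```

```bash
cat >> h.py <<'E'
def st():
    s=bot.get_obs(); M=Rot.from_rotvec(s['ee_rot']).as_matrix()
    print('p',s['ee_pos'].round(1),'toolx yaw',np.degrees(np.arctan2(M[1,0],M[0,0])).round(2),'tilt',M[2,:2].round(3),'F',s['ft_force'].round(1),'w',round(s['gripper_width'],3),'q',s['joints'].round(2))
    e=s['ee_pos']+M@np.array([-100.5,0,40.5]); print('eye est',e.round(1)); return s,M
E
python3 - <<'E'
from h import *
st()
E
```

```text
p [ 538.3 -163.   109. ] toolx yaw 114.67 tilt [ 0.003 -0.027] F [-1.1 -0.1 -2.7] w 0.09 q [ 0.11  0.6   0.13  1.86 -0.09  0.71  0.72]
eye est [ 579.2 -254.7   68.2]
```

Emit:
carry_out --series "14 -7 0 0.5 1;14 -7 -6 0.5 1;0 0 -6 0 1;0 0 0 0 1"

```text
time_s: 8.6
ee_pos: [562.6, -174.5, 91.4]
ee_rot: [-1.667, -2.628, 0.034]
ft_force: [-0.5, 0.3, -2.6]
gripper_width: 0.092
```

```bash
python3 - <<'E'
from h import *
s,M=st()
for n in ['top','scene','wrist']:
    d=cam(n); np.savez(n+'5.npz',**d); im=d['image']
    if n=='top': im=cv2.resize(im[120:230,350:500],None,fx=5,fy=5,interpolation=cv2.INTER_CUBIC)
    if n=='scene': im=cv2.resize(im[240:410,40:280],None,fx=3.3,fy=3.3,interpolation=cv2.INTER_CUBIC)
    cv2.imwrite(f'pics/{n}5.png',im)
E
```

```text
p [ 562.6 -174.5   91.4] toolx yaw 115.22 tilt [ 0.013 -0.034] F [-0.5  0.3 -2.6] w 0.092 q [ 0.13  0.67  0.13  1.78 -0.1   0.73  0.74]
eye est [ 603.9 -265.5   49.7]
```

View pics/top5.png

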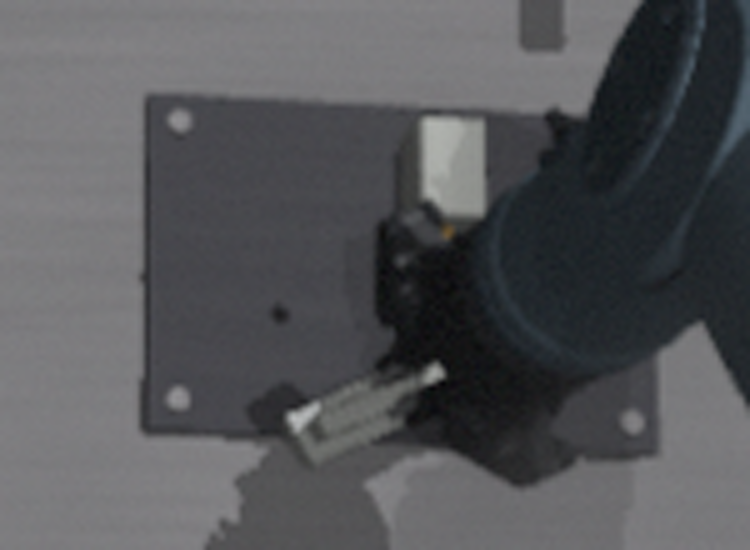

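View pics/scene5.png

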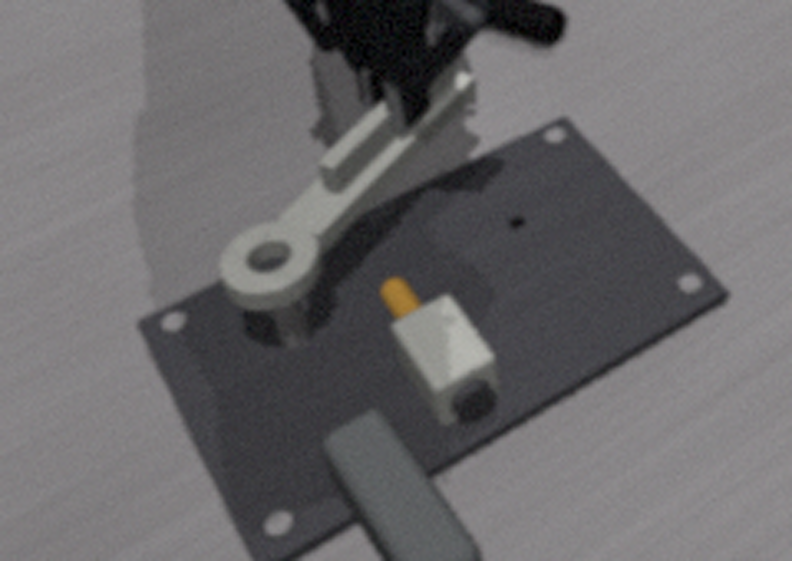

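View pics/wrist5.png

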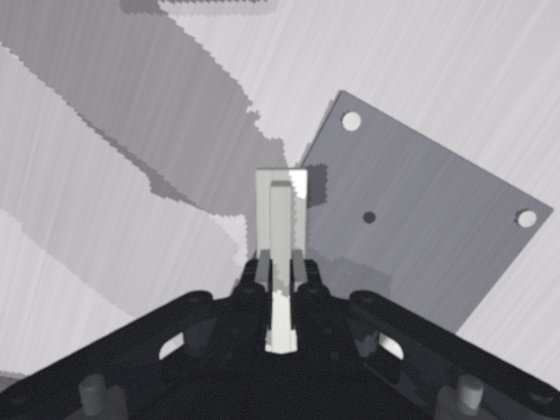

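The scene view shows the eye (hole at crop (269,257)) above the pin, whose foot is at crop (294,340). I'll measure both in this same camera for a consistent offset.

```bash
python3 - <<'E'
from h import *
d=dict(np.load('scene5.npz')); s=bot.get_obs()
im0=cv2.imread('pics/scene0.png')
cv2.imwrite('pics/s0c.png',cv2.resize(im0[310:380,90:190],None,fx=7,fy=7,interpolation=cv2.INTER_CUBIC))
cv2.imwrite('pics/s5c.png',cv2.resize(d['image'][290:370,90:190],None,fx=7,fy=7,interpolation=cv2.INTER_CUBIC))
# plate bolts in scene
for n,(x,y) in dict(a=(174,322),b=(555,135),c=(690,283),e=(278,522)).items():
    print(n,ray(d,40+x/3.3,240+y/3.3,9).round(1))
print('eye top hole',ray(d,40+269/3.3,240+257/3.3,49.5+14).round(1))
print(proj(d,[[609,-268,34],[609,-268,8],[603.9,-265.5,63.7]]))
E
```

```text
a [ 560.9 -308.9    9. ]
b [568.9 -88.4   9. ]
c [709.1 -93.6   9. ]
e [ 699.9 -314.1    9. ]
eye top hole [ 604.1 -265.9   63.5]
[[125.24335073 332.67670925]
 [128.38342579 343.0602237 ]
 [121.68998751 317.57976743]]
```

View pics/s0c.png

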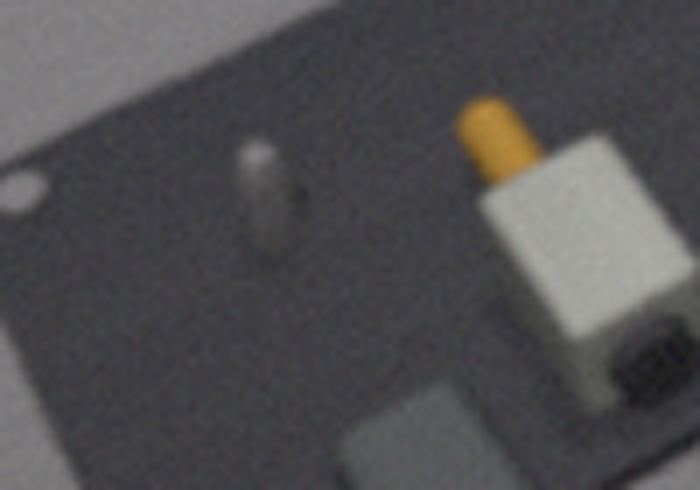

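View pics/s5c.png

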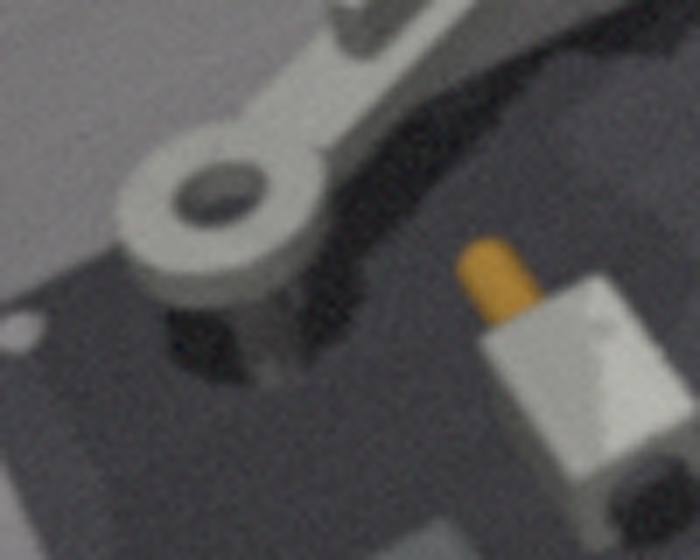

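```bash
python3 - <<'E'
from h import *
d=dict(np.load('scene5.npz'))
print('pin top',ray(d,90+258/7,310+155/7,34), 'foot',ray(d,90+271/7,310+243/7,8))
print('pin base now',ray(d,90+272/7,290+378/7,8))
print(proj(d,[[607.3,-265.3,34],[607.3,-265.3,8]]))
print('nose',ray(d,90+485/7,310+110/7,17))
E
```

```text
pin top [ 609.64209397 -265.55254048   34.        ] foot [ 612.52612377 -268.98068688    8.        ]
pin base now [ 611.30976025 -268.19825398    8.        ]
[[126.40324797 331.18356677]
 [129.5082504  341.56113154]]
nose [ 616.30749475 -214.45742933   17.        ]
```

Eye by scene is (604,-266), and the kinematic estimate agrees. The pin by scene is about (608,-265.3), so I shift +4 in x and then lower.

Emit:
carry_out --series "4 0.5 0 0 1;0 0 -4 0 1;0 0 0 0 1"

```text
time_s: 9.05
ee_pos: [567.5, -173.3, 89.4]
ee_rot: [-1.667, -2.632, 0.032]
ft_force: [-0.5, 0.5, -3.1]
gripper_width: 0.087
```

```bash
python3 - <<'E'
from h import *
s,M=st()
d=cam('scene'); np.savez('scene6.npz',**d)
cv2.imwrite('pics/s6c.png',cv2.resize(d['image'][290:370,90:190],None,fx=7,fy=7,interpolation=cv2.INTER_CUBIC))
E
```

```text
p [ 567.5 -173.3   89.4] toolx yaw 115.3 tilt [ 0.011 -0.031] F [-0.5  0.5 -3.1] w 0.087 q [ 0.12  0.67  0.12  1.78 -0.1   0.73  0.74]
eye est [ 609.1 -264.3   47.8]
```

View pics/s6c.png

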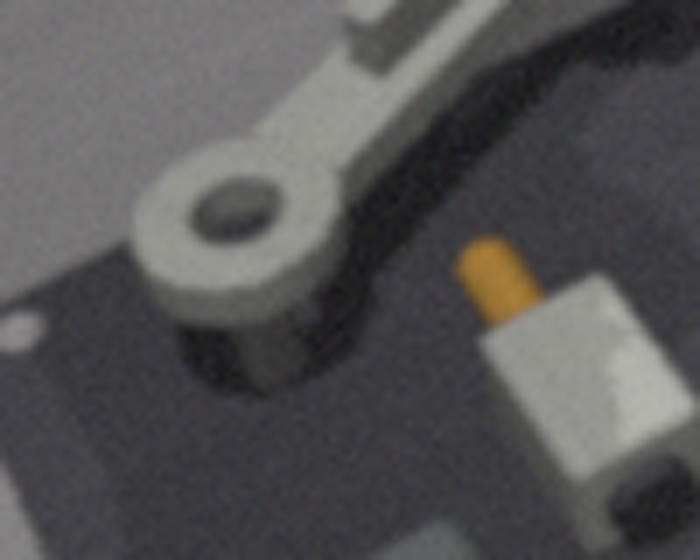

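Emit:
carry_out --series "-1 -1 -5 0 1;0 0 -5 0 1;0 0 -5 0 1;0 0 0 0 1"

```text
time_s: 9.5
ee_pos: [566.5, -174.5, 73.4]
ee_rot: [-1.667, -2.632, 0.032]
ft_force: [-0.7, -0.3, -2.8]
gripper_width: 0.088
```

```bash
python3 - <<'E'
from h import *
s,M=st()
d=cam('scene'); np.savez('scene7.npz',**d)
cv2.imwrite('pics/s7c.png',cv2.resize(d['image'][290:370,90:190],None,fx=7,fy=7,interpolation=cv2.INTER_CUBIC))
E
```

```text
p [ 566.5 -174.5   73.4] toolx yaw 115.29 tilt [ 0.011 -0.031] F [-0.7 -0.3 -2.8] w 0.088 q [ 0.13  0.7   0.12  1.78 -0.1   0.7   0.75]
eye est [ 608.2 -265.5   31.9]
```

View pics/s7c.png

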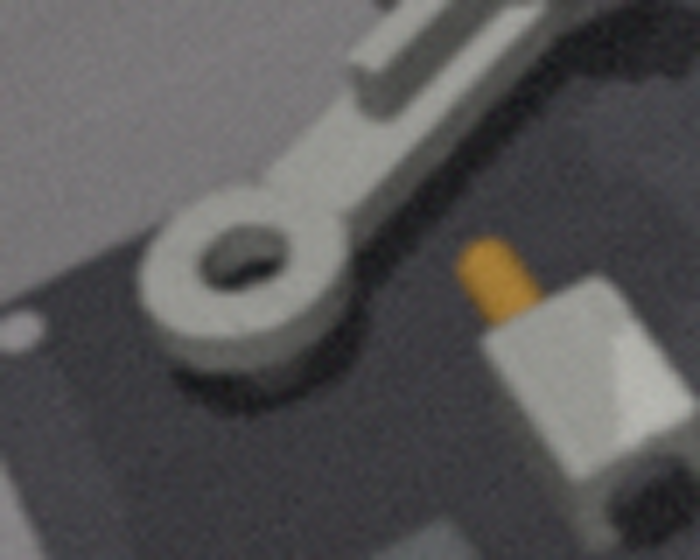

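Emit:
carry_out --series "0 0 -3 0 1;0 0 -3 0 1;0 0 0 0 1"

```text
time_s: 9.85
ee_pos: [566.9, -174.6, 67.3]
ee_rot: [-1.668, -2.633, 0.031]
ft_force: [-0.0, 0.5, -2.0]
gripper_width: 0.092
```

No contact forces, so I keep going down.

Emit:
carry_out --series "0 0 -4 0 1;0 0 -4 0 1;0 0 -4 0 1;0 0 0 0 1"

```text
time_s: 10.25
ee_pos: [567.0, -174.6, 54.3]
ee_rot: [-1.668, -2.633, 0.031]
ft_force: [-1.2, -0.6, -2.9]
gripper_width: 0.086
```

```bash
python3 - <<'E'
from h import *
s,M=st()
d=cam('scene'); np.savez('scene8.npz',**d)
cv2.imwrite('pics/s8c.png',cv2.resize(d['image'][290:370,90:190],None,fx=7,fy=7,interpolation=cv2.INTER_CUBIC))
E
```

```text
p [ 567.  -174.6   54.3] toolx yaw 115.29 tilt [ 0.01 -0.03] F [-1.2 -0.6 -2.9] w 0.086 q [ 0.13  0.73  0.12  1.78 -0.11  0.67  0.75]
eye est [ 608.7 -265.6   12.8]
```

View pics/s8c.png

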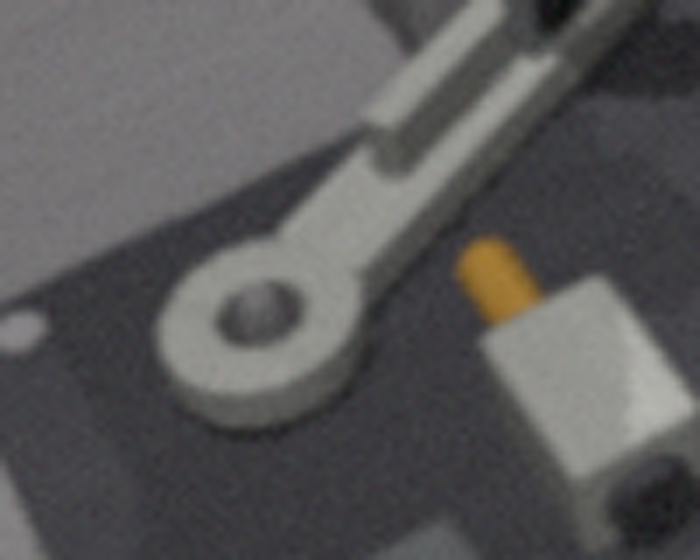

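The pin is now inside the hole, with the eye about 5 mm above the plate and no side force. I continue down to the plate.

Emit:
carry_out --series "0 0 -2 0 1;0 0 -2 0 1;0 0 0 0 1"

```text
time_s: 10.6
ee_pos: [567.4, -174.7, 50.5]
ee_rot: [-1.668, -2.634, 0.031]
ft_force: [0.2, -0.3, -2.4]
gripper_width: 0.086
```

Emit:
carry_out --series "-0.5 0 -1.5 0 1;0 0 -1 0 1;0 0 0 0 1"

```text
time_s: 10.9
ee_pos: [567.3, -174.8, 49.1]
ee_rot: [-1.669, -2.634, 0.03]
ft_force: [0.2, 1.9, -1.0]
gripper_width: 0.087
```

Emit:
carry_out --series "0 0 -1 0 1;0 0 -1 0 1;0 0 0 0 1"

```text
time_s: 11.2
ee_pos: [567.3, -174.9, 49.1]
ee_rot: [-1.669, -2.633, 0.03]
ft_force: [-0.8, 0.1, -1.3]
gripper_width: 0.088
```

```bash
python3 - <<'E'
from h import *
s,M=st()
d=cam('scene'); np.savez('scene9.npz',**d)
cv2.imwrite('pics/s9c.png',cv2.resize(d['image'][260:370,90:230],None,fx=5.5,fy=5.5,interpolation=cv2.INTER_CUBIC))
E
```

```text
p [ 567.3 -174.9   49.1] toolx yaw 115.26 tilt [ 0.01  -0.029] F [-0.8  0.1 -1.3] w 0.088 q [ 0.14  0.74  0.11  1.78 -0.11  0.66  0.75]
eye est [ 609.  -265.9    7.6]
```

View pics/s9c.png

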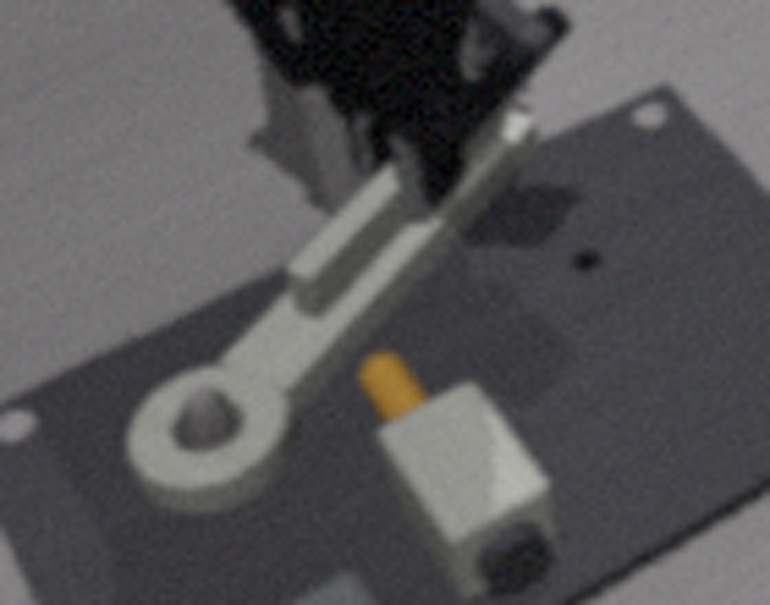

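The eye is down: z stopped at the plate, the vertical force eased, and the pin shows in the hole. Next I swing clockwise about the pin in steps.

Emit:
carry_out --series "4 1.7 0 -2.5 1;4 1.6 0 -2.4 1;4 1.4 0 -2.4 1;0 0 0 0 1"

```text
time_s: 11.65
ee_pos: [577.0, -171.6, 48.9]
ee_rot: [-1.836, -2.514, 0.032]
ft_force: [0.8, 1.2, -0.8]
gripper_width: 0.092
```

```bash
python3 - <<'E'
from h import *
st()
E
```

```text
p [ 577.  -171.6   48.9] toolx yaw 107.69 tilt [ 0.011 -0.034] F [ 0.8  1.2 -0.8] w 0.092 q [ 0.1   0.75  0.15  1.76 -0.15  0.68  0.64]
eye est [ 606.1 -267.4    7.4]
```

Emit:
carry_out --series "5.5 1.7 0 -2.5 1;5 1.6 0 -2.4 1;4.5 1.4 0 -2.2 1;0 0 0 0 1"

```text
time_s: 12.05
ee_pos: [589.2, -168.3, 49.0]
ee_rot: [-1.986, -2.391, 0.036]
ft_force: [1.6, 1.0, 0.0]
gripper_width: 0.086
```

```bash
python3 - <<'E'
from h import *
st()
E
```

```text
p [ 589.2 -168.3   49. ] toolx yaw 100.57 tilt [ 0.011 -0.039] F [1.6 1.  0. ] w 0.086 q [ 0.08  0.77  0.18  1.72 -0.19  0.71  0.54]
eye est [ 606.  -266.9    7.4]
```

Emit:
carry_out --series "4.5 0.8 0 -2.2 1;4 0.7 0 -2.2 1;4 0.5 0 -2.1 1;0 0 0 0 1"

```text
time_s: 12.45
ee_pos: [599.8, -166.5, 49.0]
ee_rot: [-2.115, -2.271, 0.036]
ft_force: [-0.8, 0.4, 2.2]
gripper_width: 0.088
```

```bash
python3 - <<'E'
from h import *
st()
d=cam('scene'); np.savez('scene10.npz',**d)
cv2.imwrite('pics/s10c.png',cv2.resize(d['image'][260:370,90:230],None,fx=5.5,fy=5.5,interpolation=cv2.INTER_CUBIC))
E
```

```text
p [ 599.8 -166.5   49. ] toolx yaw 94.05 tilt [ 0.012 -0.043] F [-0.8  0.4  2.2] w 0.088 q [ 0.06  0.79  0.21  1.69 -0.22  0.73  0.44]
eye est [ 605.2 -266.4    7.3]
```

View pics/s10c.png

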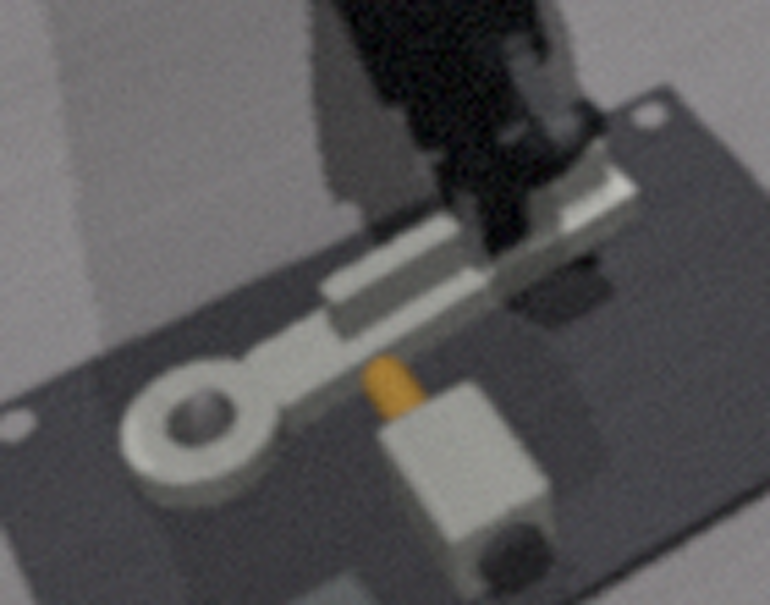

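Contact is about to begin: the arm is near the nose, with Fx at -0.8. I press in small steps.

Emit:
carry_out --series "3.5 0.2 0.3 -1.6 1;3.5 0.2 0 -1.6 1;0 0 0 0 1"

```text
time_s: 12.8
ee_pos: [605.1, -165.9, 49.1]
ee_rot: [-2.178, -2.205, 0.037]
ft_force: [-1.6, 0.2, 2.1]
gripper_width: 0.09
```

```bash
python3 - <<'E'
from h import *
st()
E
```

```text
p [ 605.1 -165.9   49.1] toolx yaw 90.68 tilt [ 0.013 -0.047] F [-1.6  0.2  2.1] w 0.09 q [ 0.05  0.8   0.22  1.67 -0.24  0.75  0.4 ]
eye est [ 604.4 -265.9    7.3]
```

Emit:
carry_out --series "4 0 0.3 -0.8 1;3.5 0 0 -0.8 1;0 0 0 0 1"

```text
time_s: 13.1
ee_pos: [608.4, -165.7, 49.2]
ee_rot: [-2.206, -2.163, 0.045]
ft_force: [-0.1, -0.1, 0.4]
gripper_width: 0.086
```

```bash
python3 - <<'E'
from h import *
st()
d=cam('scene'); np.savez('scene11.npz',**d)
cv2.imwrite('pics/s11c.png',cv2.resize(d['image'][260:370,90:230],None,fx=5.5,fy=5.5,interpolation=cv2.INTER_CUBIC))
E
```

```text
p [ 608.4 -165.7   49.2] toolx yaw 88.87 tilt [ 0.015 -0.057] F [-0.1 -0.1  0.4] w 0.086 q [ 0.04  0.81  0.23  1.66 -0.24  0.77  0.37]
eye est [ 604.1 -265.5    7.3]
```

View pics/s11c.png

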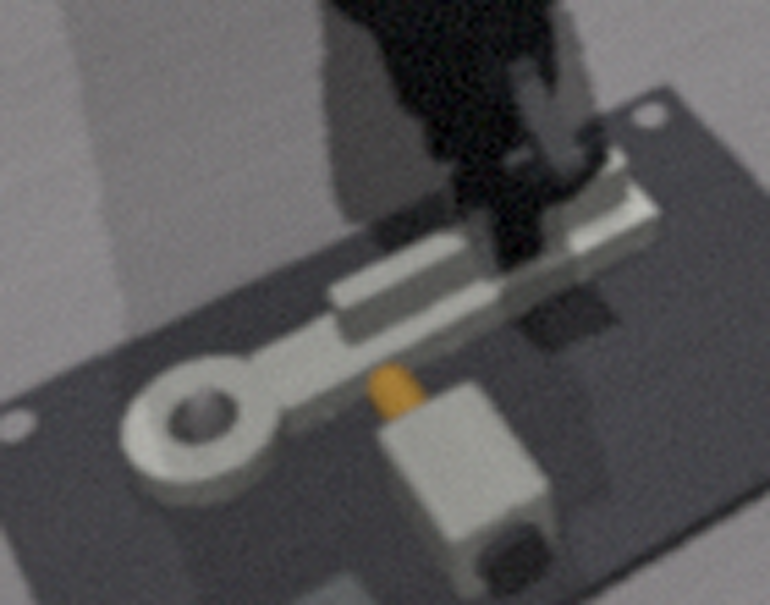

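```bash
python3 - <<'E'
from h import *
d=dict(np.load('scene11.npz'));d9=dict(np.load('scene9.npz'))
pin=np.array([608,-265.5]);ex=np.array([.9993,-.0366]);ey=np.array([.0366,.9993])
for x in (3,8,13,18):
    p=pin+x*ex+50*ey; print(x,proj(d,[[*p,15.5],[*p,22.5]]).round(1).tolist())
for q,n in((d9,'free'),(d,'now')):
    hsv=cv2.cvtColor(q['image'],cv2.COLOR_BGR2HSV); m=(hsv[...,0]>8)&(hsv[...,0]<28)&(hsv[...,1]>110)&(hsv[...,2]>90)
    m[:260]=0;m[370:]=0;m[:,:140]=0;m[:,190:]=0
    ys,xs=np.nonzero(m); c=np.c_[xs,ys]; ax=proj(d,[[*(pin+23*ex+50*ey),15.5],[*(pin+3*ex+50*ey),15.5]]); u=ax[1]-ax[0];L=np.linalg.norm(u);u/=L
    t=(c-ax[0])@u; print(n,len(xs),np.percentile(t,[0,2,50,98,100]).round(2),'px per mm',L/20)
s=bot.get_obs();print(s['moment'])
g=cv2.cvtColor
w=cam('wrist');cv2.imwrite('pics/w11.png',w['image']);t=cam('top');cv2.imwrite('pics/t11.png',cv2.resize(t['image'][120:230,350:500],None,fx=5,fy=5,interpolation=cv2.INTER_CUBIC))
E
```

```text
3 [[157.8, 325.4], [157.2, 322.7]]
8 [[159.1, 327.3], [158.5, 324.5]]
13 [[160.4, 329.1], [159.7, 326.3]]
18 [[161.7, 330.9], [161.0, 328.2]]
free 94 [-1.31 -1.01  4.13  9.6  10.07] px per mm 0.44957353164199476
now 71 [-1.31 -1.04  2.86  7.19  7.61] px per mm 0.44957353164199476
[0.26571807 0.83317703 0.25894706]
```

View pics/w11.png

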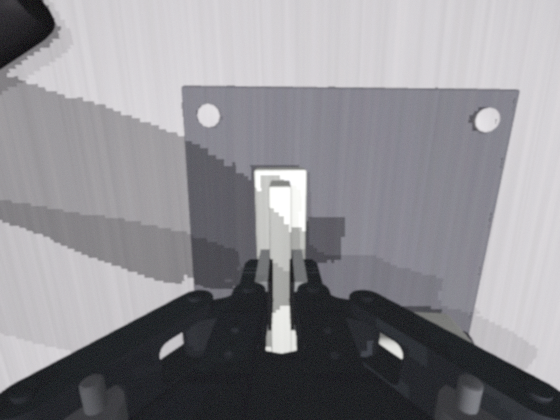

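View pics/t11.png

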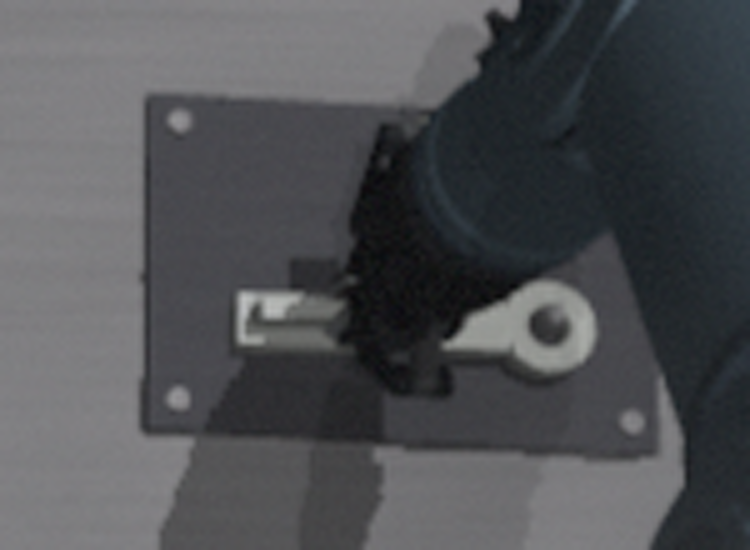

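The visible nose shortened by about 2.4 px, so the plunger is in about 5.4 mm. The top view shows the eye around the pin and the arm nearly square. About 4.5 mm more is needed.

Emit:
carry_out --series "3 0 0.3 0 1;2.5 0 0 0 1;0 0 0 0 1"

```text
time_s: 13.55
ee_pos: [609.4, -165.7, 49.3]
ee_rot: [-2.201, -2.156, 0.054]
ft_force: [-0.6, 1.1, 1.0]
gripper_width: 0.088
```

```bash
cat >> h.py <<'E'
def nose():
    pin=np.array([608,-265.5]);ex=np.array([.9993,-.0366]);ey=np.array([.0366,.9993])
    q=cam('scene')
    hsv=cv2.cvtColor(q['image'],cv2.COLOR_BGR2HSV); m=(hsv[...,0]>8)&(hsv[...,0]<28)&(hsv[...,1]>110)&(hsv[...,2]>90)
    m[:260]=0;m[370:]=0;m[:,:140]=0;m[:,190:]=0
    ys,xs=np.nonzero(m); c=np.c_[xs,ys]; ax=proj(q,[[*(pin+23*ex+50*ey),15.5],[*(pin+3*ex+50*ey),15.5]]); u=ax[1]-ax[0];L=np.linalg.norm(u);u/=L
    t=(c-ax[0])@u; p=np.percentile(t,[0,2,50,98,100]); print('nose',len(xs),p.round(2),'in mm',((9.6-p[3])/.4496).round(1),((10.07-p[4])/.4496).round(1), 'area mm',(94-len(xs))/94*11.5/.45)
    return q
E
python3 - <<'E'
from h import *
s,M=st(); print(s['moment']); q=nose()
cv2.imwrite('pics/s12c.png',cv2.resize(q['image'][260:370,90:230],None,fx=5.5,fy=5.5,interpolation=cv2.INTER_CUBIC))
E
```

```text
p [ 609.4 -165.7   49.3] toolx yaw 88.77 tilt [ 0.017 -0.067] F [-0.6  1.1  1. ] w 0.088 q [ 0.04  0.81  0.23  1.64 -0.24  0.78  0.37]
eye est [ 604.6 -265.4    7.2]
[0.17955761 0.00037736 0.06358834]
nose 69 [-1.31 -1.04  2.68  6.94  7.29] in mm 5.9 6.2 area mm 6.796690307328605
```

View pics/s12c.png

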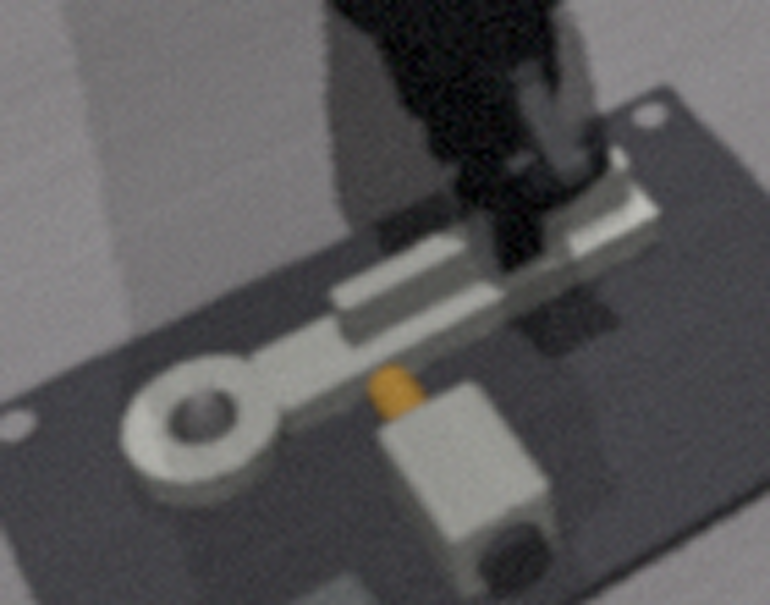

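The closing zero-shift rows reset the target to the loaded pose, so the push relaxes. I now end with a pushing row and look while it holds.

Emit:
carry_out --series "4 0 0.5 -0.5 1;4 0 0 -0.5 1"

```text
time_s: 13.8
ee_pos: [611.8, -165.6, 49.4]
ee_rot: [-2.214, -2.127, 0.064]
ft_force: [-16.7, 0.9, 20.0]
gripper_width: 0.088
```

```bash
python3 - <<'E'
from h import *
for i in range(3):
    s,M=st(); print(s['moment']); q=nose()
E
```

```text
p [ 611.8 -165.6   49.4] toolx yaw 87.65 tilt [ 0.019 -0.08 ] F [-16.7   0.9  20. ] w 0.088 q [ 0.04  0.82  0.24  1.63 -0.25  0.81  0.35]
eye est [ 604.5 -265.1    7.1]
[0.52094716 3.87086669 0.31922382]
nose 65 [-1.31 -1.04  2.54  6.69  7.04] in mm 6.5 6.7 area mm 7.884160756501182
p [ 611.8 -165.6   49.4] toolx yaw 87.63 tilt [ 0.019 -0.081] F [-13.9   2.7  15.1] w 0.083 q [ 0.04  0.82  0.24  1.63 -0.25  0.81  0.35]
eye est [ 604.4 -265.1    7.1]
[0.43287633 3.20786929 0.19463398]
nose 66 [-1.31 -1.04  2.45  6.69  7.04] in mm 6.5 6.7 area mm 7.612293144208037
p [ 611.8 -165.6   49.4] toolx yaw 87.66 tilt [ 0.019 -0.08 ] F [-13.5   1.9  14.1] w 0.085 q [ 0.04  0.82  0.24  1.63 -0.25  0.81  0.35]
eye est [ 604.5 -265.1    7.1]
[0.46407958 3.17036196 0.18197568]
nose 66 [-1.31 -1.04  2.58  6.71  7.04] in mm 6.4 6.7 area mm 7.612293144208037
```

The plunger is in about 6.5 mm, but Fz≈+14 N shows the tilted bar edge is pressing on the plate. Its friction is eating the push, so I relieve it upward.

Emit:
carry_out --series "0 0 1.5 0 1;0 0 1 0 1"

```text
time_s: 14.15
ee_pos: [611.3, -165.8, 50.7]
ee_rot: [-2.214, -2.127, 0.065]
ft_force: [0.4, -1.3, -5.3]
gripper_width: 0.091
```

```bash
python3 - <<'E'
from h import *
for i in range(2):
    s,M=st(); print(s['moment']); q=nose()
E
```

```text
p [ 611.3 -165.8   50.7] toolx yaw 87.66 tilt [ 0.018 -0.08 ] F [ 0.4 -1.3 -5.3] w 0.091 q [ 0.04  0.82  0.24  1.63 -0.25  0.81  0.35]
eye est [ 604.  -265.3    8.5]
[ 0.07809012 -0.06511407  0.3276774 ]
nose 67 [-1.31 -1.04  2.61  6.7   7.04] in mm 6.4 6.7 area mm 7.340425531914894
p [ 611.3 -165.8   50.7] toolx yaw 87.66 tilt [ 0.018 -0.08 ] F [-0.5 -0.2 -5. ] w 0.088 q [ 0.04  0.82  0.24  1.63 -0.25  0.81  0.35]
eye est [ 604.  -265.3    8.5]
[0.04380079 0.01518767 0.19624093]
nose 67 [-1.31 -1.04  2.61  6.7   7.04] in mm 6.4 6.7 area mm 7.340425531914894
```

The moment of 0.33 N·m about z agrees with a nose force of about 6.5 N, balanced at the pin. I push on in +x with the bar relieved.

Emit:
carry_out --series "2.5 0 0.3 0 1;3 0 0.2 0 1"

```text
time_s: 14.45
ee_pos: [614.1, -165.5, 50.1]
ee_rot: [-2.212, -2.12, 0.071]
ft_force: [-8.0, -0.0, 1.5]
gripper_width: 0.094
```

```bash
python3 - <<'E'
from h import *
for i in range(2):
    s,M=st(); print(s['moment']); q=nose()
cv2.imwrite('pics/s13c.png',cv2.resize(q['image'][260:370,90:230],None,fx=5.5,fy=5.5,interpolation=cv2.INTER_CUBIC))
E
```

```text
p [ 614.1 -165.5   50.1] toolx yaw 87.53 tilt [ 0.02  -0.087] F [-8.  -0.   1.5] w 0.094 q [ 0.04  0.83  0.24  1.61 -0.25  0.82  0.34]
eye est [ 606.3 -264.9    7.8]
[ 0.00382523  1.70465884 -0.38017715]
nose 61 [-1.31 -1.05  2.29  6.16  6.47] in mm 7.6 8.0 area mm 8.97163120567376
p [ 614.3 -165.5   50.1] toolx yaw 87.52 tilt [ 0.02  -0.087] F [-7.3  0.7  1.7] w 0.089 q [ 0.04  0.83  0.24  1.61 -0.25  0.82  0.34]
eye est [ 606.4 -265.     7.8]
[ 0.06325467  1.65968015 -0.31286683]
nose 60 [-1.31 -1.05  2.2   6.17  6.47] in mm 7.6 8.0 area mm 9.243498817966904
```

View pics/s13c.png

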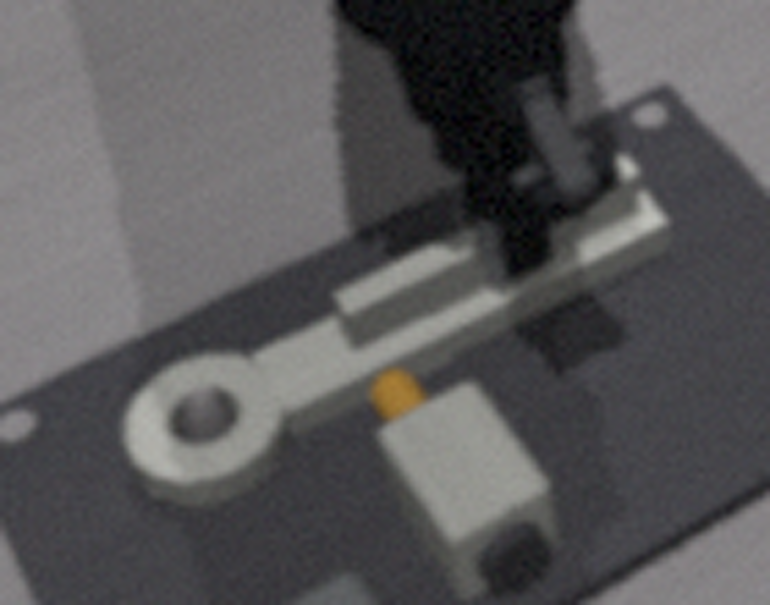

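Contact is now clean: Fx≈-7.5 N with Mz -0.35 N·m gives about 7.6 N at the nose, and the picture says about 7.8 mm. One more small push brings it towards 10.

Emit:
carry_out --series "4 0 0.3 0 1"

```text
time_s: 14.65
ee_pos: [615.5, -165.5, 50.0]
ee_rot: [-2.211, -2.114, 0.076]
ft_force: [-9.0, 0.3, 3.0]
gripper_width: 0.093
```

```bash
python3 - <<'E'
from h import *
for i in range(3):
    s,M=st(); print(s['moment']); q=nose()
cv2.imwrite('pics/s14c.png',cv2.resize(q['image'][260:370,90:230],None,fx=5.5,fy=5.5,interpolation=cv2.INTER_CUBIC))
np.savez('scene14.npz',**q)
d=cam('top'); cv2.imwrite('pics/t14.png',d['image']); cv2.imwrite('pics/w14.png',cam('wrist')['image'])
E
```

```text
p [ 615.5 -165.5   50. ] toolx yaw 87.39 tilt [ 0.021 -0.093] F [-9.   0.3  3. ] w 0.093 q [ 0.04  0.83  0.24  1.6  -0.25  0.83  0.34]
eye est [ 607.2 -264.9    7.6]
[ 0.04540233  1.97670788 -0.38100313]
nose 57 [-1.31 -1.05  2.04  5.61  6.21] in mm 8.9 8.6 area mm 10.059101654846337
p [ 616.  -165.5   50. ] toolx yaw 87.39 tilt [ 0.021 -0.093] F [-8.2  1.3  2.5] w 0.088 q [ 0.04  0.83  0.24  1.6  -0.25  0.83  0.34]
eye est [ 607.7 -264.9    7.6]
[ 0.04101913  1.92999744 -0.41931431]
nose 55 [-1.31 -1.06  1.97  5.37  5.64] in mm 9.4 9.8 area mm 10.602836879432623
p [ 615.8 -165.5   50. ] toolx yaw 87.4 tilt [ 0.021 -0.093] F [-9.4  1.8  3.1] w 0.086 q [ 0.04  0.83  0.24  1.6  -0.25  0.83  0.34]
eye est [ 607.5 -264.9    7.6]
[ 0.10762164  2.01502436 -0.40026549]
nose 56 [-1.31 -1.06  1.91  5.37  5.64] in mm 9.4 9.8 area mm 10.330969267139478
```

View pics/s14c.png

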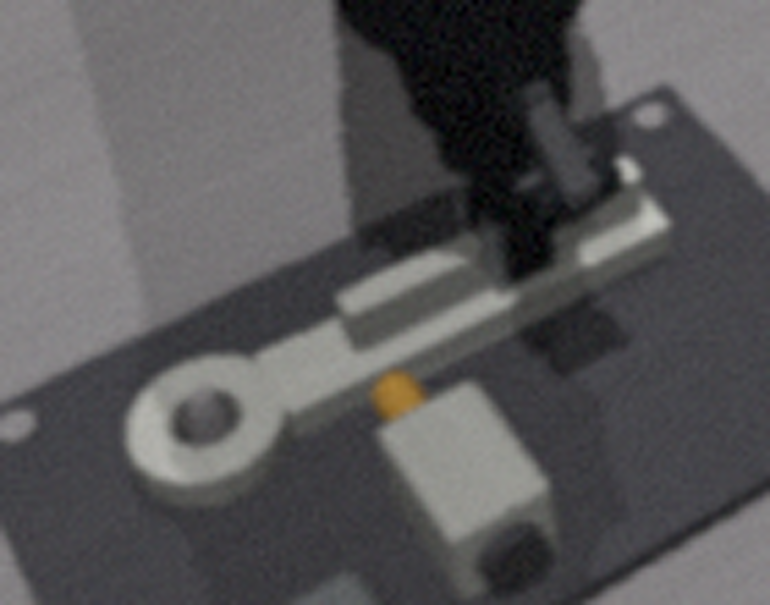

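View pics/t14.png

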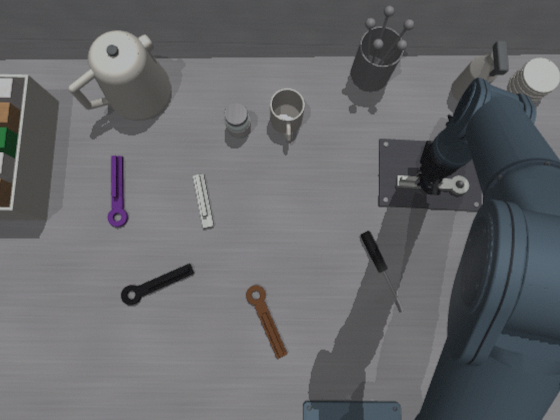

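View pics/w14.png

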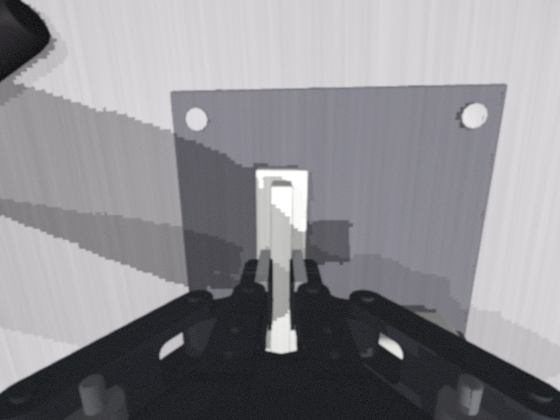

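Nose is in about 9.5 mm with about 9 N. The bystanders sit where they were, and the arm is square within 0.5°. The tool's roll of 0.093 rad is close to the 0.12 limit, so I'll check the arm's own tilt from depth, with the plate as reference.

```bash
python3 - <<'E'
from h import *
def fit(P):
    for _ in range(4):
        A=np.c_[P[:,0],P[:,1],np.ones(len(P))]; k=np.linalg.lstsq(A,P[:,2],rcond=None)[0]; r=P[:,2]-A@k
        P=P[abs(r)<2.5*r.std()+1e-6]
    cov=r.std()*np.sqrt(np.diag(np.linalg.inv(A.T@A)))
    return k[:2].round(3),cov[:2].round(3),len(P),P[:,2].mean().round(1),r.std().round(2)
eye=np.array([607.5,-265]);u=np.array([.04,.999]);n=np.array([.999,-.04])
for name in ['scene','top','wrist']:
    D=[]; 
    for i in range(3): d=cam(name); D.append(d['depth'])
    d['depth']=np.median(D,0); C=cloud(d).reshape(-1,3); ok=(d['depth'].ravel()>0)
    br=d['image'].min(2).ravel()
    dx=C[:,:2]-eye; a=dx@u; b=dx@n; r=np.hypot(a,b)
    m=ok&(br>120)&(r<22)&(r>11)&(abs(C[:,2]-22)<8)
    if m.sum()>20: print(name,'eye',fit(C[m]))
    m=ok&(br>120)&(a>20)&(a<150)&(abs(b)<12)&(abs(b)>6)&(abs(C[:,2]-22)<7)
    if m.sum()>20: print(name,'bar',fit(C[m]))
    m=ok&(br<110)&(a>-40)&(a<180)&(b>-50)&(b<100)&(abs(C[:,2]-8)<6)
    if m.sum()>50: print(name,'plate',fit(C[m]))
s,M=st();nose()
E
```

```text
scene eye (array([-0.091, -0.007]), array([0.003, 0.003]), 342, np.float64(23.9), np.float64(0.69))
scene bar (array([-0.083, -0.   ]), array([0.006, 0.001]), 213, np.float64(23.3), np.float64(0.64))
scene plate (array([-0.,  0.]), array([0., 0.]), 5461, np.float64(8.0), np.float64(0.64))
top eye (array([-0.09 , -0.007]), array([0.007, 0.006]), 169, np.float64(25.1), np.float64(1.04))
top bar (array([-0.091,  0.005]), array([0.016, 0.004]), 49, np.float64(25.2), np.float64(1.0))
top plate (array([0., 0.]), array([0.001, 0.   ]), 2821, np.float64(9.0), np.float64(1.25))
wrist bar (array([-0.092, -0.001]), array([0.001, 0.   ]), 1759, np.float64(23.9), np.float64(0.39))
wrist plate (array([ 0.   , -0.001]), array([0., 0.]), 9451, np.float64(8.4), np.float64(0.38))
p [ 615.5 -165.6   50. ] toolx yaw 87.39 tilt [ 0.021 -0.093] F [-8.2  1.   3.3] w 0.092 q [ 0.04  0.83  0.24  1.6  -0.25  0.83  0.34]
eye est [ 607.2 -264.9    7.7]
nose 59 [-1.31 -1.05  2.04  5.91  6.21] in mm 8.2 8.6 area mm 9.515366430260046
```

All three cameras agree: arm tilt 0.09 rad (limit 0.12), eye underside about 1–2 mm over the plate, push steady. Handing in.

```bash
python3 - <<'E'
from h import *
st(); print(job.sign_off()); st(); nose()
E
```

```text
p [ 615.5 -165.6   50. ] toolx yaw 87.39 tilt [ 0.021 -0.093] F [-9.1  1.5  2.6] w 0.087 q [ 0.04  0.83  0.24  1.6  -0.25  0.83  0.34]
eye est [ 607.2 -265.     7.7]
the job is handed in; nothing more can be done
None
the job is handed in; nothing more can be done
```

The hinge arm's eye is on the pin and the bar is pressed against the plunger, with the fingers still gripping and pressing. I hung it from the open side with the plunger free, then swung it clockwise onto the nose and handed in at about 16 s.

**Last checks:**
- **Push:** the wrist force was about 8–9 N. The pictures gave 8–10 mm of plunger travel, so the two roughly agree, and it stayed within that range over the last looks.
- **Position:** the arm is square within about 0.5° and the eye is about 1 mm from my estimate of the pin's axis.
- **Bystanders:** the spare, screwdriver, mug, jar and look-alikes sat where they were, judged by eye in the top picture.

**Not ideal:** the tool rolled while pressing, so the arm lies 0.09 rad off level (limit 0.12), which all three cameras confirm. The eye's underside is therefore about 1–2 mm off the plate at its centre (limit 5 mm).

**Not checked:** no reading was available during the final second after hand-in.

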